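# Take the glue weights off a mended plaster tile

### The arm

A 7-joint arm with a two-finger parallel gripper is mounted at the origin on a cart in front of the work surface, level with it; the furniture and walls round the work are solid. World frame = base frame: x ahead of the robot, y to its left, z up, the work surface at z = 0. Lengths are in m, angles in rad, forces in N, time in s.
With the tool pointing down it reaches from about 0.425 to 0.925 m from the base axis. Payload 6.8 kg.
Tool frame: the origin (TCP) lies on the front face of the gripper's body, between the roots of the fingers; the fingertips stand 73 mm ahead of it and the grasp point (between the pads) lies 54 mm ahead of it (env.nose_length is the distance from the TCP to the fingertips, in m); z points along the fingers, y is the line along which they close (so a half turn about z gives the same grasp; the last joint's range is limited). The gripper opens to 85 mm and grips with 20 to 120 N. Pads are 22 mm wide; open, the fingers measure 114 mm over their backs; the gripper's body (76 mm by 85 mm) begins 54 mm behind the grasp point. The pads swing forward as they close: fully open they stand 13 mm farther back than shut.
Start: joints at [0.992, 0.477, 0.022, 1.555, -0.011, 1.109, -0.083], TCP at [0.306, -0.602, 0.304] pointing down, gripper open.
Joint ranges: [-2.96, 2.96], [-0.34, 2.1], [-1.41, 1.46], [0.24, 2.44], [-1.37, 4.51], [0.17, 1.92], [-2.96, 2.96]. Speed limits (rad/s): [2.39, 2.39, 3.14, 3.14, 3.14, 3.14, 3.14].

### API

Orientations are given as a unit quaternion [w, x, y, z].
In Python, from cell import env, kin, camera, calibration, job gives the robot as it stands. The module is installed in compiled form; this text tells all that it offers. Calls block until the motion is done:
- env.reach(position, orientation): joint-space move of the TCP to a pose.
- env.movel(position, velocity=0.15, rot=None, stop_force=None): straight line of the TCP; rot=None keeps the orientation; velocity is the mean speed in m/s. With stop_force (N) it stops when the force on the tool has changed by that much, and returns True; else False.
- env.goto_joints(angles): joint-space move.
- env.grip(opening, f_grip=None): finger opening in m; f_grip is the grip in N (None keeps the last); returns when the fingers have stopped.
- env.dwell(seconds).
- kin.inverse_kinematics(position, orientation): joint angles nearest the present ones, or None.
- env.get_state(): the state.
- camera(name): name is "scene" or "top" or "wrist"; returns (picture, depth): 420x560x3 uint8, blue, green, red; 420x560 float32, m along the optical axis (not along the pixel's ray), 0 where there is no reading.
- calibration(name): a dict with "fx", "fy", "cx", "cy" (pixels), "rvec" (rotation vector, rad) and "tvec" (3), from world to camera coordinates, as OpenCV has them. Camera axes: x right, y down, z forward; pixel columns grow to the right and rows downward; lengths in m; the calibration is good to about 2 mm. The wrist camera is an equidistant fisheye: a pixel r from the principal point sees the ray r / f radians off the axis. A picture is of the moment at which its call begins: read the wrist's pose just before it. calibration takes no time and is no camera call; for the wrist camera it gives the pose at the moment of the call.
A pose or a line that the arm cannot do raises env.PlanningError and nothing moves.
- job.job_done(): hands the job in; it is judged then, once.
The state is a dict: "time": time; "qpos": joint angles; "joint_velocities": joint speeds; "joint_torque": joint torques, N m; "tcp_pos": TCP position; "orientation": TCP orientation; "force": force on the tool from outside, world axes, zero at the start; "torque": the same for the moment, N m; "opening": finger opening in m; "gripper_force": force on a finger pad.
Only numpy, scipy, OpenCV 4.12 (cv2) and the standard library are available. Lean on these libraries where they do the work, as an engineer would, in place of code of your own. Each camera call takes 0.05 s, during which the arm holds its last target. There are 200 camera calls.

### The job

The glue has set: take the stack on the pressing block apart from the top, one piece at a time. Put each steel weight flat in the wooden dish of its own size (small weight in the smallest dish, middle in the middle one, large in the largest), then set the plaster tile down gently, lying flat, in the middle of the white turntable.

Things in the scene. Friction and masses are not known exactly. Their poses are not given: they have to be found in the camera images.
- press_block: light wooden pressing block, fixed, 44 x 90 x 24 mm (x, y, z of its own frame), on which the stack stands: tile, large weight, middle weight, small weight, from below. Origin at the centre of its underside on the bench, z up.
- plaster_tile: oblong flat plaster tile, 58 x 110 x 16 mm (x, y, z of its own frame, long side along y), 0.14 kg, lying on the block lengthwise and overhanging it by 7 mm on the long sides and 10 mm at the ends. A mended crack and a small spiral shell show at its ends. Origin at the centre of its underside.
- weight_large: largest plain steel disc, 60 mm across, 26 mm high, about 0.5 kg, at first on the tile. Origin at the centre of its underside, z along its axis.
- weight_middle: middle plain steel disc, 46 mm across, 26 mm high, about 0.3 kg, at first on the large weight. Origin at the centre of its underside, z along its axis.
- weight_small: smallest plain steel disc, 32 mm across, 26 mm high, about 0.15 kg, at first on top of the stack. Origin at the centre of its underside, z along its axis.
- dish_large: largest round wooden dish with a cork floor, fixed to the bench: 90 mm across outside, 80 mm inside, floor at 6 mm, rim at 14 mm above the bench. Origin at the centre of its underside.
- dish_middle: middle round wooden dish with a cork floor, fixed: 76 mm across outside, 66 mm inside, floor at 6 mm, rim at 14 mm. Origin at the centre of its underside.
- dish_small: smallest round wooden dish with a cork floor, fixed: 62 mm across outside, 52 mm inside, floor at 6 mm, rim at 14 mm. Origin at the centre of its underside.
- turntable_white: white round modelling turntable, 176 mm across, flat top 54 mm above the bench; it does not turn. Origin at the centre of its underside.

How it is judged:
By the outcome, as a careful person would: the job done as asked, in the order asked, and still so for the second after the job is handed in, with the robot touching nothing.
It also fails if it takes over 104 s, if anything falls off the work surface, if the arm or the gripper's body presses on something with over 40 N, if the wrist force passes 120 N, or if a joint passes its speed limit or range.

## Working session

There is one attempt and no reset: what is moved stays moved. The work goes in short steps, each a Python script; the robot and the scene stay as the last script left them, time stands still between calls to the robot, and variables do not carry over. Pictures are saved under pics/ and viewed, at most 14 in all, crops included, and the job is handed in when it is done.

```bash
mkdir -p pics; cat > h.py <<'E'
import numpy as np, cv2
from cell import env, kin, camera, calibration, job
def cam(n):
    c=calibration(n);R=cv2.Rodrigues(np.array(c['rvec'],float))[0];t=np.array(c['tvec'],float).ravel()
    return c,R,t
def cloud(n,depth):
    c,R,t=cam(n);v,u=np.indices(depth.shape)
    P=np.stack([(u-c['cx'])/c['fx']*depth,(v-c['cy'])/c['fy']*depth,depth],-1)
    return (P-t)@R
def ray(n,px,z):
    c,R,t=cam(n);px=np.atleast_2d(px).astype(float)
    d=np.c_[(px[:,0]-c['cx'])/c['fx'],(px[:,1]-c['cy'])/c['fy'],np.ones(len(px))]@R
    o=-R.T@t
    return o+d*((z-o[2])/d[:,2])[:,None]
E
python3 - <<'E'
from h import *
for n in("scene","top"):
    p,d=camera(n);cv2.imwrite(f"pics/{n}0.png",p);np.savez(f"{n}0.npz",p=p,d=d)
    c,R,t=cam(n);print(n,c,-R.T@t)
print(env.get_state())
E
```

```text
scene {'fx': 419.48081378800214, 'fy': 419.48081378800214, 'cx': 279.30100146016855, 'cy': 215.0863827017931, 'rvec': array([ 0.78705184, -2.36494899,  1.34442679]), 'tvec': array([0.44498383, 0.25106899, 0.72361678])} [0.06361922 0.66211539 0.58499855]
top {'fx': 439.2451086361309, 'fy': 439.2451086361309, 'cx': 277.97744789628075, 'cy': 206.3870795771642, 'rvec': array([ 2.17019016, -2.14710877,  0.1181108 ]), 'tvec': array([-0.02597197,  0.56131899,  1.22018737])} [ 0.4168591  -0.02887706  1.27671664]
{'time': 0.1, 'qpos': array([ 0.99192679,  0.47773099,  0.02234581,  1.55640779, -0.01149603,
        1.10931123, -0.08310527]), 'joint_velocities': array([ 0.00287448, -0.00182152,  0.0002076 , -0.00390605, -0.00029416,
        0.00011517,  0.00159802]), 'joint_torque': array([ 3.66397784e-03, -5.97762966e+01,  1.61341757e+00, -2.81953096e+01,
        1.28467963e-02,  5.04864554e-03, -2.81260020e-05]), 'tcp_pos': array([ 0.30595283, -0.6011812 ,  0.3029905 ]), 'orientation': array([-8.22831173e-04,  9.72422782e-01,  2.33223467e-01, -2.65311485e-04]), 'force': array([ 0.40686471, -0.17876244, -0.72562992]), 'torque': array([-0.04287402,  0.05995252,  0.00559612]), 'gripper_force': 0.0, 'opening': 0.0857169075060545}
```

View pics/top0.png

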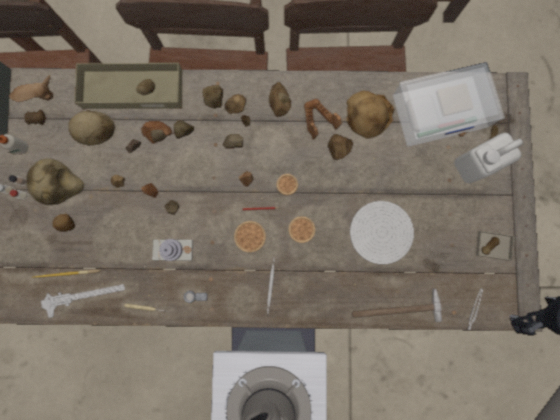

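View pics/scene0.png

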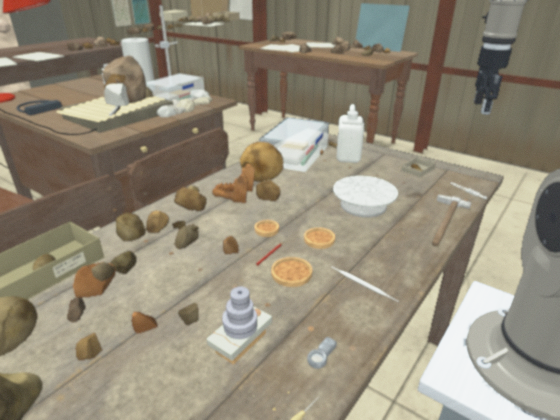

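The top view shows the stack at (172,250) on the tile, whose long side runs along image x. The dishes are at (287,184) small, (302,230) middle and (250,236) large, and the turntable is at (382,232). The scene view confirms the layout: stack at (240,315), turntable at (365,195).

```bash
cat > m.py <<'E'
from h import *
z=np.load("top0.npz");p,d=z['p'],z['d'];P=cloud("top",d)
hsv=cv2.cvtColor(p,cv2.COLOR_BGR2HSV)
def circ(mask,zz,box):
    m=np.zeros_like(mask,np.uint8);x0,x1,y0,y1=box;m[y0:y1,x0:x1]=mask[y0:y1,x0:x1]*255
    cs,_=cv2.findContours(m,cv2.RETR_EXTERNAL,cv2.CHAIN_APPROX_NONE);c=max(cs,key=cv2.contourArea)
    w=ray("top",c.reshape(-1,2),zz)[:,:2].astype(np.float32)
    mo=cv2.moments(m,True);ctr=ray("top",[[mo['m10']/mo['m00'],mo['m01']/mo['m00']]],zz)[0,:2]
    (e,ax,a)=cv2.fitEllipse(w)
    print(np.round(ctr,4),"ell",np.round(e,4),np.round(ax,4),"n",mo['m00'])
    return c,w
org=(hsv[...,0]>5)&(hsv[...,0]<22)&(hsv[...,1]>95)&(hsv[...,2]>120)
circ(org,.006,(270,305,168,202));circ(org,.006,(284,320,212,247));circ(org,.006,(228,270,216,256))
wh=(hsv[...,1]<40)&(hsv[...,2]>150)
circ(wh,.054,(340,425,190,275))
S=P[230:272,145:202]
zz=S[...,2]; print(np.percentile(zz,[2,20,40,60,80,90,95,99]).round(4))
for lo,hi,h in((.105,.13,.118),(.079,.13,.092),(.053,.13,.066)): circ(P[...,2]>lo,h,(145,202,230,272))
c,w=circ(P[...,2]>.030,.04,(145,202,230,272))
r=cv2.minAreaRect(w*1000);print(r)
print("depth at turntable",P[215:250:8,365:400:8,2].round(4))
cv2.imwrite("pics/crop1.png",cv2.resize(p[150:280,140:440],None,fx=2.6,fy=2.6,interpolation=cv2.INTER_CUBIC))
E
python3 m.py
```

```text
[ 0.6304 -0.0449] ell [ 0.6304 -0.045 ] [0.0518 0.0536] n 274.0
[ 0.4993 -0.0885] ell [ 0.4994 -0.0885] [0.0647 0.0666] n 436.0
[0.4771 0.0613] ell [0.4772 0.0613] [0.0793 0.0797] n 633.0
[ 0.4902 -0.3088] ell [ 0.4909 -0.3087] [0.1723 0.1733] n 3127.0
[-0.0056 -0.0008  0.0013  0.0042  0.0432  0.0852  0.1147  0.121 ]
[0.4335 0.2708] ell [0.434  0.2736] [0.0296 0.0329] n 135.0
[0.4339 0.2739] ell [0.4341 0.2754] [0.0436 0.0467] n 252.0
[0.4353 0.2754] ell [0.4355 0.2762] [0.0579 0.0599] n 399.0
[0.435 0.276] ell [0.4352 0.276 ] [0.0632 0.1331] n 830.0
((435.879150390625, 276.34765625), (58.669307708740234, 112.14643096923828), 0.6181076765060425)
depth at turntable [[0.0552 0.0574 0.0536 0.0499 0.0518]
 [0.0577 0.0542 0.0588 0.0551 0.0503]
 [0.0564 0.0495 0.0575 0.0499 0.0523]
 [0.0527 0.0523 0.0573 0.0546 0.0505]
 [0.0574 0.0537 0.052  0.0526 0.0528]]
```

View pics/crop1.png

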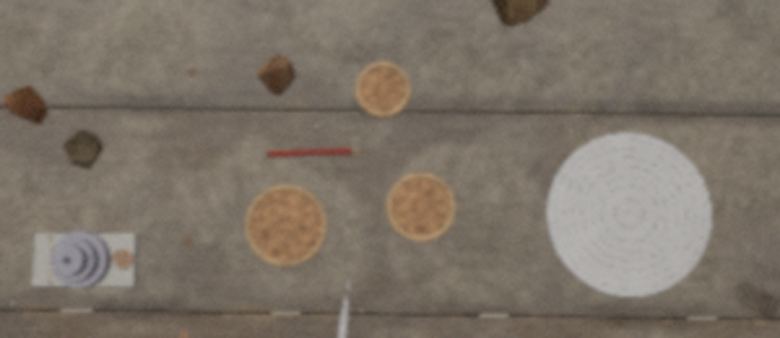

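The crop shows the stack's discs slightly offset by parallax on the white tile at crop (85,260), the three cork dishes, and an unobstructed turntable. Next is a wrist look from above the stack.

```bash
cat >> h.py <<'E'
def wray(c,px,z):
    R=cv2.Rodrigues(np.array(c['rvec'],float))[0];t=np.array(c['tvec'],float).ravel()
    px=np.atleast_2d(px).astype(float);a=px-[c['cx'],c['cy']];r=np.hypot(*a.T);th=r/c['fx']
    d=np.c_[a/r[:,None].clip(1e-9)*np.sin(th)[:,None],np.cos(th)]@R;o=-R.T@t
    return o+d*((z-o[2])/d[:,2])[:,None]
s=2**-.5
QX=[0,s,s,0]; QX2=[0,s,-s,0]
E
python3 - <<'E'
from h import *
for q in(QX,QX2):
  for P in([.435,.276,.30],[.63,-.045,.3],[.49,-.309,.3]): 
    j=kin.inverse_kinematics(P,q);print(None if j is None else np.round(j,2))
q=min((QX,QX2),key=lambda q:(lambda j:9 if j is None else abs(j[6]))(kin.inverse_kinematics([.435,.276,.3],q)));print(q)
env.reach([.435,.276,.33],q);env.dwell(.3)
c=calibration("wrist");p,d=camera("wrist");np.savez("w0.npz",p=p,d=d,**{k:v for k,v in c.items()})
cv2.imwrite("pics/w0.png",p);print(c,env.get_state()['tcp_pos'],env.get_state()['force'],env.get_state()['time'])
E
```

```text
[ 0.18  0.4  -1.07  1.89  0.4   1.09 -1.05]
[ 0.33  0.45 -0.49  1.64  0.23  1.1  -0.22]
[ 0.7   0.34 -0.31  1.78  0.12  1.04  0.35]
[ 0.24  0.45 -1.17  1.88  0.47  1.12  2.03]
[-0.81  0.76  1.27  1.72 -0.77  1.26 -2.49]
[ 0.21  0.33  0.31  1.81 -0.12  1.02 -2.58]
[0, 0.7071067811865476, 0.7071067811865476, 0]
{'fx': 325.19226210127806, 'fy': 325.19226210127806, 'cx': 279.0550994333828, 'cy': 208.87129972451936, 'rvec': array([-2.84715756e+00, -1.22157093e-04, -1.53122716e-04]), 'tvec': array([-0.43453618,  0.21880041,  0.48339152])} [0.43509033 0.27589826 0.32998353] [ 0.06657485  0.3664959  -0.23400642] 3.5583
```

View pics/w0.png

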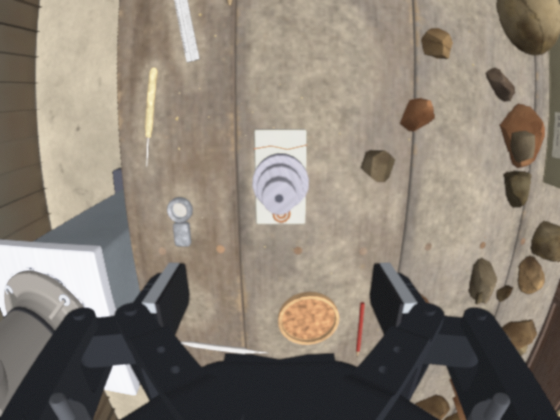

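The wrist view shows the tile upright at cols 255–306, rows 130–223, the discs at (280,190), and the large dish at (309,320). I'll zoom in on the stack.

```bash
python3 - <<'E'
from h import *
z=np.load("w0.npz");p=z['p'];g=p[120:235,230:330]
cv2.imwrite("pics/w0c.png",cv2.resize(g,None,fx=5,fy=5,interpolation=cv2.INTER_CUBIC))
# tile mask: light, low saturation, warm
hsv=cv2.cvtColor(p,cv2.COLOR_BGR2HSV)
c={k:z[k] for k in('fx','fy','cx','cy','rvec','tvec')}
m=((p.min(2)>150)).astype(np.uint8);m[:,:230]=0;m[:,330:]=0;m[:120]=0;m[235:]=0
cs,_=cv2.findContours(m,cv2.RETR_EXTERNAL,cv2.CHAIN_APPROX_NONE)
pts=np.vstack([k.reshape(-1,2) for k in cs if cv2.contourArea(k)>50])
w=wray(c,pts,.04)[:,:2]
print(cv2.minAreaRect((w*1000).astype(np.float32)))
E
```

```text
((446.21368408203125, 282.26190185546875), (121.83064270019531, 86.44048309326172), 88.68744659423828)
```

View pics/w0c.png

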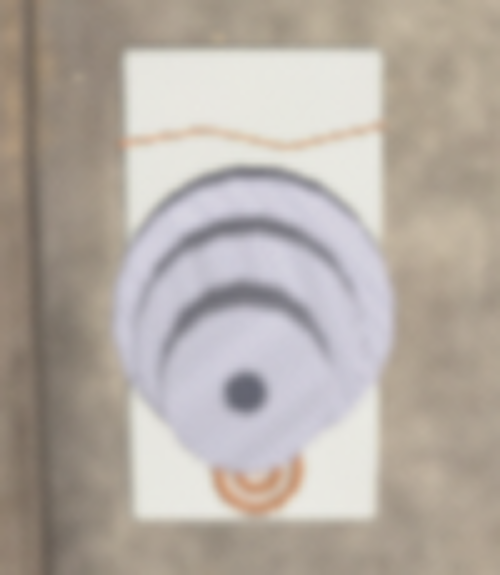

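```bash
python3 - <<'E'
from h import *
z=np.load("w0.npz")
c={k:z[k] for k in('fx','fy','cx','cy','rvec','tvec')}
f=lambda X,h:wray(c,(np.atleast_2d(X)+.5)/5-.5+[230,120],h).round(4)
print("small",f([[246,387],[244,391],[162,387],[332,387]],.118))
print("mid",f([[248,342],[248,228],[134,342],[362,342]],.092))
print("large",f([[253,312],[113,312],[393,312],[253,172]],.066))
t=f([[124,50],[382,50],[378,518],[134,518]],.04);print("tile",t,t.mean(0),cv2.minAreaRect((t[:,:2]*1000).astype(np.float32)))
E
```

```text
small [[0.4343 0.2755 0.118 ]
 [0.4339 0.2748 0.118 ]
 [0.4192 0.2756 0.118 ]
 [0.4497 0.2756 0.118 ]]
mid [[0.4346 0.2777 0.092 ]
 [0.4346 0.3001 0.092 ]
 [0.4125 0.2777 0.092 ]
 [0.4568 0.2777 0.092 ]]
large [[0.4357 0.2781 0.066 ]
 [0.4063 0.2781 0.066 ]
 [0.4651 0.2782 0.066 ]
 [0.4357 0.3076 0.066 ]]
tile [[0.4075 0.3317 0.04  ]
 [0.4641 0.3317 0.04  ]
 [0.4652 0.2232 0.04  ]
 [0.408  0.2232 0.04  ]] [0.4362  0.27745 0.04   ] ((436.3500061035156, 277.45001220703125), (57.19941329956055, 108.7647705078125), 0.2640339732170105)
```

```bash
cat >> h.py <<'E'
N=env.nose_length
def st(tag):
    s=env.get_state();print(tag,"t%.1f"%s['time'],"tcp",s['tcp_pos'].round(4),"open %.4f"%s['opening'],"gf %.1f"%s['gripper_force'],"F",s['force'].round(1));return s
def pick(xy,zb,off,f,travel=.33):
    """zb: underside height of object; off: fingertip height above it"""
    z=zb+off+N
    env.grip(.085); env.reach([*xy,max(z+.03,.2)if travel is None else travel],QX)
    env.movel([*xy,z+.012],.2); env.movel([*xy,z],.05)
    env.grip(0,f); s=st("gripped")
    env.movel([*xy,z+.03],.08); env.movel([*xy,.30],.25); st("lifted")
def place(xy,zb,off,o,f=6,v=.03):
    z=zb+off+N
    env.reach([*xy,.30],QX); env.movel([*xy,z+.03],.2); env.movel([*xy,z+.008],.05);env.dwell(.2);st("above")
    print("contact",env.movel([*xy,z-.003],v,stop_force=f)); st("down")
    env.grip(o); env.dwell(.2); st("released")
    p=env.get_state()['tcp_pos']; env.movel([*p[:2],p[2]+.04],.08); env.movel([*xy,.25],.25)
E
python3 - <<'E'
from h import *
pick([.434,.275],.092,.010,35)
place([.6304,-.045],.006,.010,.050)
p,d=camera("wrist");cv2.imwrite("pics/w1.png",p);st("end")
E
```

```text
gripped t5.8 tcp [0.4342 0.2751 0.1749] open 0.0303 gf 34.5 F [-0.1 -0.9  3.4]
lifted t6.9 tcp [0.4339 0.2746 0.2998] open 0.0304 gf 34.8 F [ 0.3 -0.2 -2. ]
above t10.1 tcp [ 0.6306 -0.0449  0.0969] open 0.0305 gf 34.8 F [ 1.1  0.1 -1.3]
contact True
down t10.5 tcp [ 0.631  -0.045   0.0888] open 0.0304 gf 35.8 F [-0.6  0.2  4.6]
released t11.0 tcp [ 0.6301 -0.0452  0.088 ] open 0.0500 gf 0.0 F [0.2 0.2 0.6]
end t12.3 tcp [ 0.6296 -0.0454  0.2487] open 0.0502 gf 0.0 F [-1.1 -0.3  0.1]
```

View pics/w1.png

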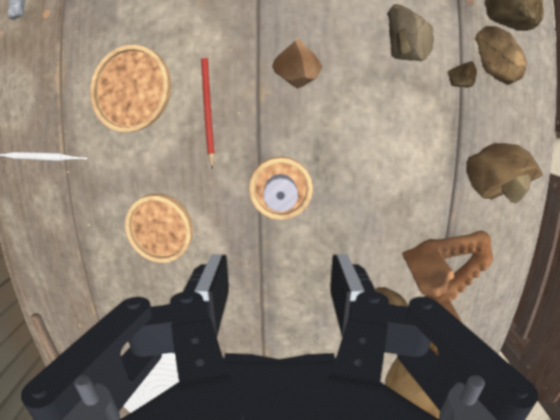

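The small weight sits flat in the small dish at (281,192). Now the middle and large weights, then a look at the tile.

```bash
python3 - <<'E'
from h import *
pick([.4346,.2775],.066,.010,45)
place([.4993,-.0885],.006,.010,.064)
pick([.4357,.278],.040,.010,70)
place([.4771,.0613],.006,.010,.078,f=8)
env.reach([.436,.277,.30],QX);env.dwell(.2)
c=calibration("wrist");p,d=camera("wrist");np.savez("w2.npz",p=p,d=d,**c);st("end")
q,_=camera("top")
a=cv2.resize(p[100:330,200:400],(480,552));b=cv2.resize(q[170:270,150:240],None,fx=3,fy=3)
b=cv2.resize(q[165:265,140:330],(304,160));o=np.zeros((552,800,3),np.uint8);o[:,:480]=a;o[:160,490:794]=b
cv2.imwrite("pics/w2.png",o)
E
```

```text
gripped t16.1 tcp [0.4349 0.2777 0.1491] open 0.0441 gf 45.3 F [-0.6 -1.8  4.6]
lifted t17.2 tcp [0.4342 0.2766 0.2986] open 0.0440 gf 46.5 F [-0.3 -0.3 -2.9]
above t20.5 tcp [ 0.4995 -0.0885  0.0968] open 0.0439 gf 46.5 F [ 0.4 -1.  -2.3]
contact True
down t20.8 tcp [ 0.4999 -0.0886  0.089 ] open 0.0444 gf 48.0 F [ 0.8 -1.3  3.2]
released t21.3 tcp [ 0.4988 -0.0887  0.0884] open 0.0639 gf 0.0 F [ 0.5 -0.4  0.6]
gripped t26.3 tcp [0.4359 0.2782 0.1235] open 0.0570 gf 72.8 F [-0.  -2.2  7.9]
lifted t27.5 tcp [0.4352 0.277  0.2984] open 0.0570 gf 75.7 F [-0.1 -0.7 -5.9]
above t30.3 tcp [0.4773 0.0614 0.0968] open 0.0573 gf 75.7 F [-0.5 -0.7 -5.5]
contact True
down t30.6 tcp [0.4775 0.0613 0.0895] open 0.0572 gf 76.9 F [ 0.1 -0.1  5.9]
released t31.1 tcp [0.4765 0.0608 0.0887] open 0.0782 gf 0.0 F [-0.1 -0.2 -0.9]
end t33.6 tcp [0.4367 0.2755 0.2995] open 0.0778 gf 0.0 F [-0.2  0.1  0.7]
```

View pics/w2.png

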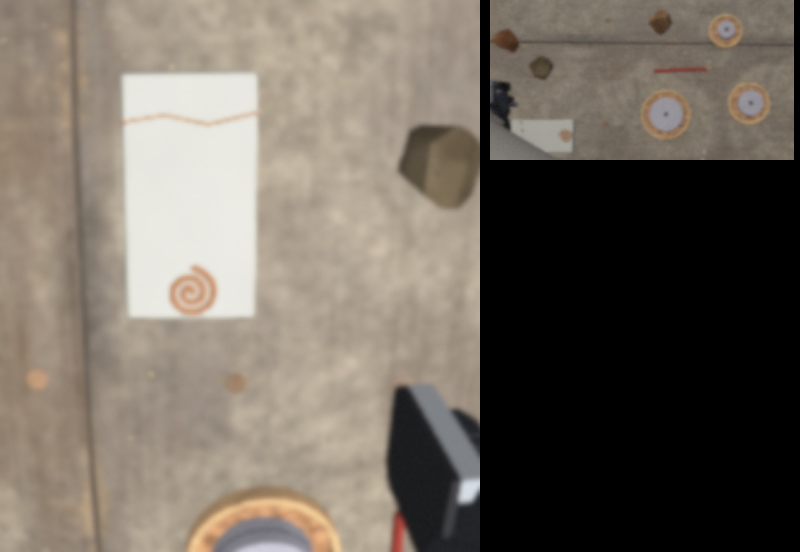

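All three weights lie flat and centred in their dishes. The tile is undisturbed on its block, at cols 122–257 of the enlarged crop. I'll measure it, then move it.

```bash
python3 - <<'E'
from h import *
z=np.load("w2.npz");p=z['p'];c={k:z[k] for k in('fx','fy','cx','cy','rvec','tvec')}
m=np.zeros(p.shape[:2],np.uint8);s=(slice(115,245),slice(240,320));m[s]=(p[s].min(2)>165)
cs,_=cv2.findContours(m,cv2.RETR_EXTERNAL,cv2.CHAIN_APPROX_NONE)
k=np.vstack([a.reshape(-1,2) for a in cs if cv2.contourArea(a)>100])
r=cv2.minAreaRect((wray(c,k,.04)[:,:2]*1000).astype(np.float32));print(r)
t=np.array(r[0])/1000
assert np.hypot(*(t-[.436,.277]))<.005,t
T=[.4906,-.3088]
pick(t,.024,.002,28)
place(T,.054,.002,.074,f=3,v=.015)
env.reach([.43,-.15,.33],QX);env.dwell(.2)
q,_=camera("top");np.savez("t3.npz",p=q);w,_=camera("wrist");st("end")
o=np.zeros((420,800,3),np.uint8);o[:,:480]=w[:,40:520];o[:300,490:790]=cv2.resize(q[185:285,330:430],(300,300));cv2.imwrite("pics/w3.png",o)
E
```

```text
((436.19000244140625, 277.345703125), (108.90603637695312, 59.094627380371094), 89.9036865234375)
gripped t36.1 tcp [0.4363 0.2775 0.0989] open 0.0573 gf 30.2 F [-0.7 -0.6  4.1]
lifted t37.5 tcp [0.4358 0.2764 0.2984] open 0.0576 gf 30.2 F [-0.2 -0.1 -0.4]
above t41.2 tcp [ 0.4908 -0.3088  0.1368] open 0.0574 gf 30.2 F [-0.3  0.2 -1.9]
contact True
down t41.8 tcp [ 0.4906 -0.3088  0.1285] open 0.0570 gf 30.9 F [0.2 0.5 5.8]
released t42.3 tcp [ 0.4898 -0.3087  0.1276] open 0.0739 gf 0.0 F [-0.6 -0.1  0.6]
end t44.5 tcp [ 0.4302 -0.1508  0.3296] open 0.0738 gf 0.0 F [0.2 0.4 0.4]
```

View pics/w3.png

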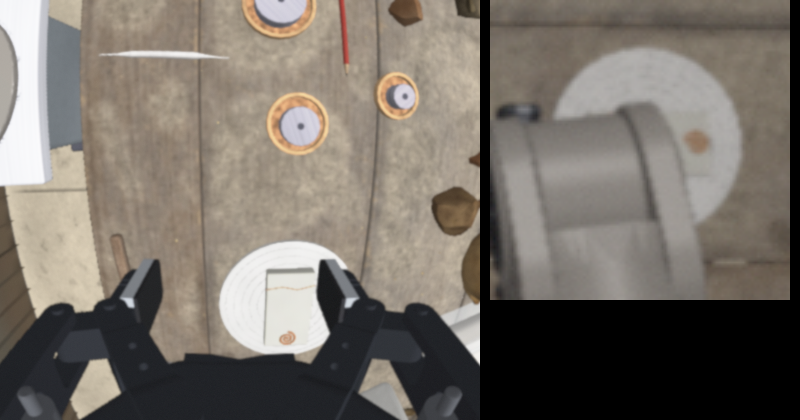

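The tile lies flat on the turntable and the weights are in their dishes. I'll make one check of the centring from above.

```bash
python3 - <<'E'
from h import *
env.reach([.49,-.309,.35],QX);env.dwell(.2)
c=calibration("wrist");w,_=camera("wrist");o=np.array([cv2.resize(w[90:310,170:400],(690,660))])[0]
cv2.imwrite("pics/w4.png",cv2.resize(w[90:310,170:400],(600,574)))
f=lambda X,h:wray(c,np.array(X),h).round(4)
np.savez("w4.npz",p=w,**c);st("end")
E
```

```text
end t45.5 tcp [ 0.49   -0.3079  0.3503] open 0.0744 gf 0.0 F [ 0.8  0.7 -0.6]
```

View pics/w4.png

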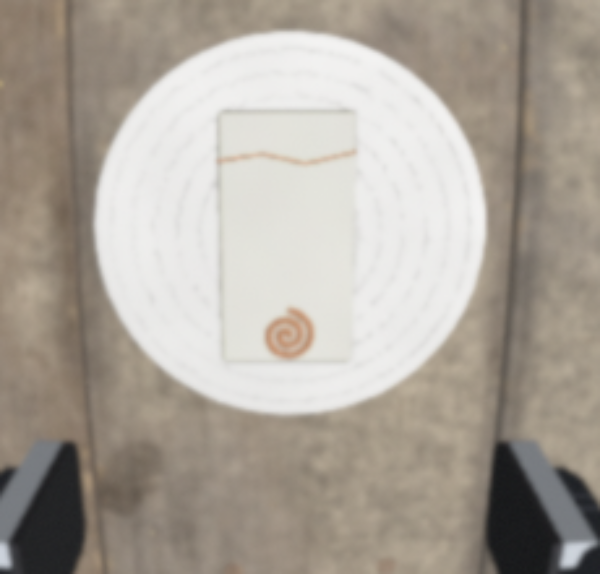

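The tile lies square in the middle of the turntable: corners (218,110)–(351,361), table cols 94–487 and rows 30–414. I'll check the numbers and hand in.

```bash
python3 - <<'E'
from h import *
z=np.load("w4.npz");c={k:z[k] for k in('fx','fy','cx','cy','rvec','tvec')}
f=lambda X,h:wray(c,np.array(X)/2.609+[170,90],h)
a=f([[218,110],[357,110],[351,361],[223,361]],.07).mean(0)
t=f([[94,222],[487,222],[290,30],[290,414]],.054);b=np.array([t[:2,0].mean(),t[2:,1].mean()])
print(a[:2],b)
if np.hypot(*(a[:2]-b))<.005: print(job.job_done())
E
```

```text
[ 0.49056607 -0.30883079] [ 0.4921562  -0.30839802]
the job is handed in; nothing more can be done
None
```

Job handed in at about 45 s of robot time: the small, middle and large weights lie flat in their own dishes, and the tile lies flat on the white turntable, within about 2 mm of its centre by the last wrist picture.

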